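# Present the master coupon to the bench reader

### The arm

A 7-joint arm with a two-finger parallel gripper is mounted at the origin on a cart in front of the work surface, level with it; the furniture and walls round the work are solid. World frame = base frame: x ahead of the robot, y to its left, z up, the work surface at z = 0. Lengths are in mm, angles in rad, forces in N, time in s.
With the tool pointing down it reaches from about 400 to 925 mm from the base axis. Payload 4.1 kg.
Tool frame: the origin (TCP) lies midway between the tips of the shut fingers; the grasp point (between the pads) lies 19 mm behind it (arm.grasp_offset is the z of the grasp point in the tool frame, in mm); z points along the fingers, y is the line along which they close (so a half turn about z gives the same grasp; the last joint's range is limited). The gripper opens to 85 mm and grips with 20 to 120 N. Pads are 22 mm wide; open, the fingers measure 114 mm over their backs; the gripper's body (76 mm by 85 mm) begins 54 mm behind the grasp point. The pads swing forward as they close: fully open they stand 13 mm farther back than shut.
Start: joints at [1.181, 0.398, 0.045, 1.537, -0.019, 1.207, -0.051], TCP at [186.404, -622.734, 231.347] pointing down, gripper open.
Joint ranges: [-2.82, 2.82], [-0.49, 2.23], [-1.37, 1.46], [0, 2.46], [-1.36, 4.5], [0.23, 2], [-2.94, 2.94]. Speed limits (rad/s): [2.57, 2.57, 3.14, 3.14, 3.14, 3.14, 3.14].

### API

Orientations are given as [roll, pitch, yaw] about the fixed x, y, z axes, in that order (R = Rz(yaw) Ry(pitch) Rx(roll)).
In Python, from cell import arm gives the robot as it stands. The module is installed in compiled form; this text tells all that it offers.
- The arm moves only by the shell command python3 -m creep 'ROWS' [FORCE]. ROWS is JSON, a list of rows, each an object of numbers: "ax", "ay", "az": the turn, a rotation vector about the tool's x, y, z in rad; "tx", "ty", "tz": the shift along the tool's x, y, z in mm; "claw": the finger opening in mm, from 0 to 85.4. In form: [{"ax": .., "ay": .., "az": .., "tx": .., "ty": .., "tz": .., "claw": ..}, ...]. A call has 1 to 20 rows; each row is the pose to reach, as a shift and turn from the pose commanded when the call began, along the tool's axes at that moment; what a row does not reach only later rows make up. A row lasts 1/8 s, in which the tool goes at most 62.5 mm and 10.7 degrees, less where a joint would pass 70% of its speed; a pose out of reach is approached as far as the arm can. A call with a gripper value outside its range is refused whole. The fingers move at their own pace and stop on an object; FORCE is the grip in N (left out, the last holds). Time passes only in rows, so rows that repeat a pose let the fingers close. It gives the time, the measured TCP pose, the force, the opening and the grip force at its end, in the units of the state.
- arm.observe(): the state, without advancing time (a new reading comes with each control period).
- arm.grab_frame(name): name is "side" or "top"; returns a dict with "img" (384x512x3 uint8, red, green, blue), "intrinsics" (3x3 intrinsics, pixels), "distortion" ([k1, k2, p1, p2, k3] as OpenCV has them; the pictures are not rectified), "extrinsics" (4x4, takes a point from camera to world coordinates). Camera axes: x right, y down, z forward; pixel columns grow to the right and rows downward; lengths in mm; the calibration is good to about 2 mm. A picture is of the moment at which its call begins. There is no depth.
- arm.close_job(): hands the job in; it is judged then, once.
Trained networks look in a picture, given as the dict that the camera call returned (one of the last four; its "shot" number tells which), for a name from the list of things; names that differ only in an ending like _2 or _b are one class to them, and where a whole thing is asked for, a point or a joint stands for the part that bears it (a point fixed in the world has none). Each returns a list of dicts, best first, with "p" (0 to 1); they miss things now and then, are a little off and sometimes report something else, mostly with a low value. They report only what shows in the picture. A call takes as long as a camera call. They do not tell look-alikes from the thing itself.
- arm.search_frame(picture, label): "box" ([centre column, centre row, width, height] in pixels, round what is visible of it).
- arm.outline_of(picture, label): "region" (384x512 bool, what is visible of it) and "box" ([centre column, centre row, width, height] in pixels, round what is visible of it).
- arm.spot_point(picture, label): "point" ([column, row] in pixels: a listed point, or the origin of a listed thing).
The state is a dict: "time_s": time; "joint_positions": joint angles; "qvel": joint speeds; "effort": joint torques, N m; "position": TCP position; "ee_rot": TCP orientation; "ft_force": force on the tool from outside, world axes, zero at the start; "ft_torque": the same for the moment, N m; "opening": opening from 0.0 (shut) to 1.0 (fully open); "grip_force": force on a finger pad.
Only numpy, scipy, OpenCV 4.12 (cv2) and the standard library are available. Lean on these libraries where they do the work, as an engineer would, in place of code of your own. Each camera call takes 0.05 s, during which the arm holds its last target. There are 200 camera calls.

### The job

First raise the reader's folded display by its orange tab until it stands about 75 degrees up from flat, and leave it standing there. Then pull the master coupon out of its stand by the blue handle, pass its steel blade straight down through the yellow-framed slot that the display had covered until the slot's mouth is within the red band, and finish while still holding it there, hanging in the grip clear of the bottom with its black flange off the deck. Leave the other things on the bench where they are.

Things in the scene. Friction and masses are not known exactly. Their poses are not given: they have to be found in the camera images.
- reader: Grey fixed box, 158 x 130 mm, 75 mm high, with a white deck. Origin on the bench; x runs from its front face to its back (hinge) side, y to its left, z up. Front face at x = -66 mm, back at +92 mm, sides at y = +-65 mm. Turned up to 0.25 rad. Hollow: the deck is 8 mm thick, the inner floor 70 mm below the deck's top.
- slot (a point): Centre of the slot's mouth, on the top of the deck (75 mm above the bench), at reader x = -45 mm, y = 0. The slot is 30 mm long along the reader's x and 10 mm wide along its y, its mouth flared to 35 x 15 mm over the top 3 mm, with a yellow frame round it. Axes as the reader's. While folded, the display covers it.
- display (a joint): Angle of the display about its hinge, rad: 0 = flat over the deck, grows as its free front edge is lifted, 1.31 = 75 degrees, stop at 1.9; starts at 0.03 to 0.3. The hinge is stiff (about 0.35 N m: 3 to 4 N at the tab) and the display stays where it is left. Black panel 138 x 122 x 8 mm, 0.2 kg.
- display_hinge (a point): Middle of the hinge axis, 81 mm above the bench at reader x = +75 mm; the axis runs along the reader's y. Axes as the reader's.
- display_tab (a point): Grip point on the orange tab, which juts 37 mm out from the middle of the display's free edge, over the reader's front. Tab 20 mm wide (reader's y), 8 mm thick, ends 13 mm beyond this point. At angle a it is at reader x = 75 - 162 cos a, z = 81 + 162 sin a mm. Pinched across its width (fingers closing along the reader's y) it can turn between the fingers during the lift.
- stand: Aluminium storage stand, fixed, 64 (x) x 56 (y) x 34 mm high, origin on the bench under its centre. Its pocket, 31 x 11 mm and 28 mm deep, holds the coupon's blade. It is to the right of the reader or to its left; its place is swapped at random with that of the parts dish.
- coupon: Master coupon, 60 to 130 g, 120 mm tall, upright in the stand, tip 6 mm above the bench. Origin at the tip's underside; z up along it, x along the width, y across. Steel blade 28 (x) x 8 (y) mm up to z = 66, stepped to 25 x 5.5 mm in the lowest 3 mm; red band z = 30 to 50; black flange 40 x 20 mm at z = 66 to 70; blue handle 30 (x) x 16 (y) mm, z = 70 to 120. Same either way round.
- coupon_grip (a point): Point in the blue handle at coupon z = 99 mm, a good place to grip across the 16 mm thickness (fingers closing along the coupon's y).
- parts_dish: Bystander: small open black dish of parts, 44 x 58 x 24 mm; origin at the centre of its underside.
- relay_board: Bystander: blue relay board, 46 x 70 x 20 mm; origin under its centre.
- driver_yellow: Bystander: yellow screwdriver lying on the bench, 20 x 176 x 20 mm; origin under its centre.
- solder_spool: Bystander: blue spool of solder, 62 mm across and 50 mm high; origin under its centre.
- usb_adapter: Bystander: white adapter, 20 x 58 x 10 mm; origin under its centre.
Mind the look-alikes: they are no part of the job. There is more than one size of the coupon; the one meant has the size given above.

How it is judged (in metres and radians):
On the way, in this order (a step that is already met when the one before it is completed fails the run):
1. the display is raised to about 75 degrees (65 to 85) (value of joint display between 1.13 and 1.49 rad), for 0.3 s.
2. the coupon is lifted out of its stand in the fingers, the display still raised (all of step 1 and contact force between the fingers and coupon above 1 N and height (world z) of coupon above 0.045 m), for 0.1 s.
3. the coupon's tip is through the slot (horizontal distance between coupon and slot below 0.006 m and angle between the x axis of coupon and the x axis of reader, either way round below 0.2 rad and angle between the z axis of coupon and the z axis of reader, either way round below 0.12 rad and contact force between the fingers and coupon above 1 N and z of coupon in the frame of slot below -0.012 m), for 0.1 s.
At the end, for the whole second after the job is handed in: Display at 65 to 85 degrees. Coupon gripped, still and upright in the slot (within 6 mm of its centre, tilt under 0.12 rad), its tip 28 to 52 mm below the mouth so the mouth is within the red band, flange and tip touching nothing, pressing on the reader with under 8 N (all of step 1 and horizontal distance between coupon and slot below 0.006 m and angle between the x axis of coupon and the x axis of reader, either way round below 0.2 rad and angle between the z axis of coupon and the z axis of reader, either way round below 0.12 rad and contact force between the fingers and coupon above 1 N and z of coupon in the frame of slot between -0.052 and -0.028 m and contact force between coupon and reader below 8 N and linear speed of coupon below 0.02 m/s); the arm keeps its last pose, push and grip.
It fails at once if the black parts dish is shifted by more than 30 mm (distance of parts_dish from where it was at the start of the episode above 0.03 m).
It fails at once if the relay board is shifted by more than 30 mm (distance of relay_board from where it was at the start of the episode above 0.03 m).
It fails at once if the yellow screwdriver is shifted by more than 30 mm (distance of driver_yellow from where it was at the start of the episode above 0.03 m).
It fails at once if the solder spool is shifted by more than 30 mm (distance of solder_spool from where it was at the start of the episode above 0.03 m).
It fails at once if the white adapter is shifted by more than 30 mm (distance of usb_adapter from where it was at the start of the episode above 0.03 m).
It also fails if it takes over 64 s, if anything falls off the work surface, if the arm or the gripper's body presses on something with over 40 N, if the wrist force passes 120 N, or if a joint passes its speed limit or range.

## Working session

There is one attempt and no reset: what is moved stays moved. The work goes in short steps, Python scripts to look and compute and a shell command to move; the robot and the scene stay as the last step left them, time stands still between calls to the robot, and variables do not carry over. Pictures are saved under pics/ and viewed, at most 10 in all, crops included, and the job is handed in when it is done.

```bash
mkdir -p pics; cat > h.py <<'E'
import numpy as np, cv2
from cell import arm
def ray(f,px):
    K=np.array(f["intrinsics"],float);D=np.array(f["distortion"],float);T=np.array(f["extrinsics"],float)
    u=cv2.undistortPoints(np.array([[px]],float),K,D)[0,0]
    return T[:3,3],T[:3,:3]@np.array([u[0],u[1],1.])
def atz(f,px,z):
    o,d=ray(f,px); return o+d*(z-o[2])/d[2]
def proj(f,P):
    T=np.linalg.inv(np.array(f["extrinsics"],float))
    p,_=cv2.projectPoints(np.array(P,float).reshape(-1,3),cv2.Rodrigues(T[:3,:3])[0],T[:3,3],np.array(f["intrinsics"],float),np.array(f["distortion"],float))
    return p[:,0]
def tri(f,a,g,b):
    (o1,d1),(o2,d2)=ray(f,a),ray(g,b)
    d1/=np.linalg.norm(d1);d2/=np.linalg.norm(d2)
    s=np.linalg.lstsq(np.stack([d1,-d2],1),o2-o1,rcond=None)[0]
    p,q=o1+s[0]*d1,o2+s[1]*d2
    return (p+q)/2,np.linalg.norm(p-q)
E
python3 - <<'E'
from h import *
np.set_printoptions(precision=1,suppress=True)
F={n:arm.grab_frame(n) for n in("side","top")}
import pickle;pickle.dump(F,open("f0.pkl","wb"))
for n,f in F.items():
    cv2.imwrite(f"pics/{n}0.png",f["img"][:,:,::-1]);print(n,f["extrinsics"][:3,3],f["extrinsics"][:3,2])
for l in["reader","slot","display_hinge","display_tab","stand","coupon","coupon_grip","parts_dish","relay_board","driver_yellow","solder_spool","usb_adapter"]:
    for n,f in F.items():
        print(l,n,[(np.array(r["point"]),round(r["p"],2)) for r in arm.spot_point(f,l)[:3]])
s=arm.observe();print(s["position"],s["ee_rot"],arm.grasp_offset)
E
```

```text
side [  136.7 -1352.8   699. ] [ 0.3  0.8 -0.5]
top [ 361.5 -226.5 1333. ] [ 0.1 -0.  -1. ]
reader side [(array([263.3, 189.2]), 0.68)]
reader top [(array([223.9, 177.7]), 0.79), (array([349., 182.]), 0.2)]
slot side [(array([251.7, 171.6]), 0.84)]
slot top [(array([223.4, 189.5]), 0.79)]
display_hinge side [(array([290.1, 164.2]), 0.91)]
display_hinge top [(array([225.6, 178.9]), 0.62), (array([225.7, 149.1]), 0.61)]
display_tab side [(array([238., 155.]), 0.59), (array([318.3, 257.7]), 0.56)]
display_tab top [(array([222.9, 200.5]), 0.68)]
stand side [(array([282.2, 243.6]), 0.61), (array([316. , 259.7]), 0.61)]
stand top [(array([225.3, 176.5]), 0.64)]
coupon side [(array([292.5, 211.3]), 0.94), (array([281.8, 241.2]), 0.69)]
coupon top [(array([278.5, 166.7]), 0.61), (array([320.1, 194.9]), 0.6), (array([351.5, 183. ]), 0.43)]
coupon_grip side [(array([284.4, 210.4]), 0.91), (array([289.2, 173.2]), 0.86)]
coupon_grip top [(array([280.2, 160.9]), 0.83), (array([326.8, 193.5]), 0.41)]
parts_dish side [(array([208., 159.]), 0.5)]
parts_dish top [(array([135.8, 212.4]), 0.59), (array([228.8, 235.5]), 0.42), (array([285.4, 243.6]), 0.19)]
relay_board side [(array([209.8, 200.2]), 0.78)]
relay_board top [(array([229.9, 234.4]), 0.79)]
driver_yellow side []
driver_yellow top [(array([285.2, 246. ]), 0.54)]
solder_spool side [(array([318.4, 259.5]), 0.8)]
solder_spool top [(array([350.8, 181.8]), 0.96)]
usb_adapter side [(array([278.8, 286.8]), 0.49), (array([262.5, 187.3]), 0.47)]
usb_adapter top [(array([371.7, 222.7]), 0.7)]
[ 186.4 -622.7  231.4] [3.1 0.  0.3] -18.700000000000003
```

```bash
python3 - <<'E'
import cv2
a=cv2.imread("pics/side0.png")[110:310,150:400];b=cv2.imread("pics/top0.png")[100:300,100:420]
cv2.imwrite("pics/a.png",cv2.resize(a,None,fx=3,fy=3,interpolation=2)[:600])
cv2.imwrite("pics/b.png",cv2.resize(b,None,fx=2.5,fy=2.5,interpolation=2))
E
```

```text
(no output)
```

View pics/a.png

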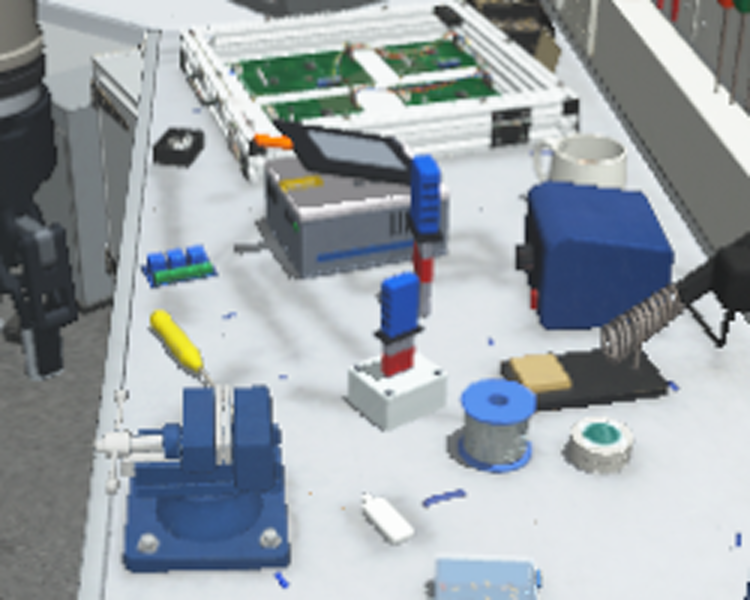

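View pics/b.png

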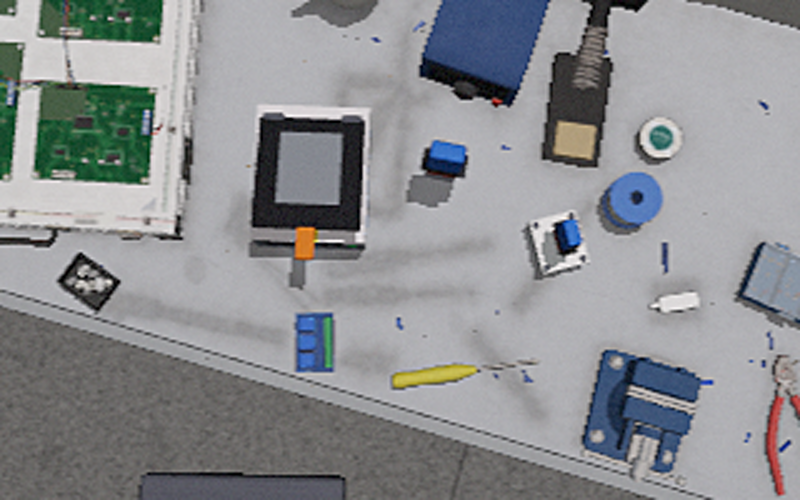

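The side picture shows the reader with the display slightly up (orange tab at about side px 241,157). The coupon in its white stand is at side px (283,218) and top px (327,194). A second coupon stands free behind it at top px (278,163). The parts dish is on the left. I'll zoom in for corner measurements.

```bash
python3 - <<'E'
import cv2,numpy as np
a=cv2.imread("pics/side0.png");b=cv2.imread("pics/top0.png")
z=lambda i,x,y,w,h,s:cv2.resize(i[y:y+h,x:x+w],(w*s,h*s),interpolation=cv2.INTER_CUBIC)
L=np.vstack([z(b,195,138,66,75,6)[:400],])  # 396x450->400
o=np.zeros((600,800,3),np.uint8)
o[:450,:396]=z(b,195,138,66,75,6)
o[:384,400:800]=z(a,230,150,80,77,5)[:384]
o[400:600,400:600]=z(b,303,176,40,40,5)
o[400:600,610:800]=z(a,262,196,38,40,5)
cv2.imwrite("pics/c.png",o)
E
```

```text
(no output)
```

View pics/c.png

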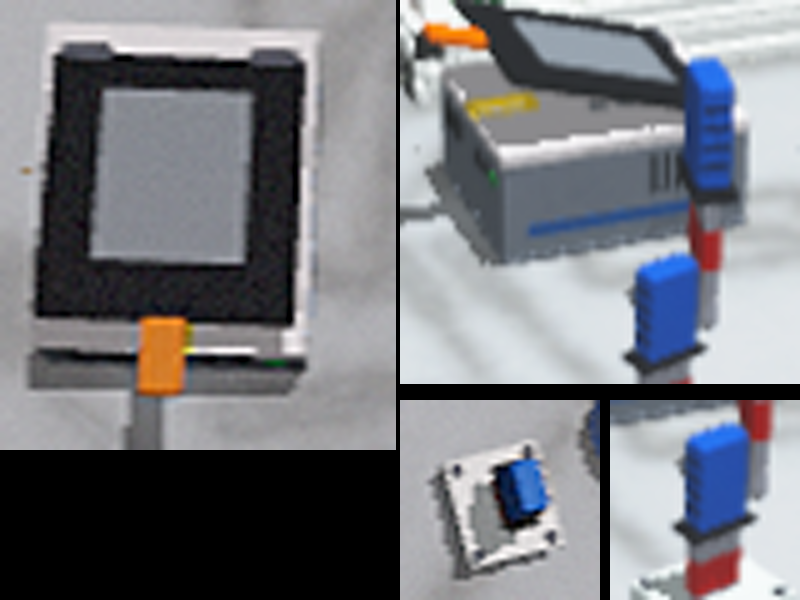

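The zoom gives the deck corners, the stand's top corners and the handle. I'll fit poses from these.

```bash
cat > fit.py <<'E'
from h import *
import pickle
from scipy.optimize import least_squares
np.set_printoptions(precision=2,suppress=True)
F=pickle.load(open("f0.pkl","rb"));T,S=F["top"],F["side"]
c=lambda x,y,s,x0,y0:((x+.5)/s-.5+x0,(y+.5)/s-.5+y0)
def Rz(a):return np.array([[np.cos(a),-np.sin(a),0],[np.sin(a),np.cos(a),0],[0,0,1]])
def fit(obs,g):
    def r(p):
        return np.concatenate([proj(f,Rz(p[2])@np.array(m,float)+[p[0],p[1],0])[0]-px for f,m,px in obs])
    s=least_squares(r,g,x_scale=[10,10,.1]);return s.x,s.fun.reshape(-1,2)
E
cat > m1.py <<'E'
from fit import *
t=lambda x,y:c(x,y,6,195,138); s=lambda x,y:c(x-400,y,5,230,150)
rt=[(T,(92,65,75),t(47,25)),(T,(92,-65,75),t(319,30)),(T,(-66,-65,75),t(306,358)),(T,(-66,65,75),t(31,347))]
rs=[(S,(-66,-65,75),s(503,162)),(S,(-66,65,75),s(447,68)),(S,(-66,-65,0),s(503,262))]
for o in(rt,rs,rt+rs):print("reader",*fit(o,[600,0,0]))
print("tab tri",tri(T,t(162,355),S,s(455,37)), "tab px",t(162,355))
k=lambda x,y:c(x-400,y-400,5,303,176)
q=[k(445,465),k(527,442),k(562,543),k(466,573)]
P=[atz(T,p,34) for p in q];print(P,[np.linalg.norm(P[i]-P[i-3]) for i in range(4)])
print("handle tri",tri(T,k(524,487),S,c(720-610,430-400,5,262,196)))
for n,p in(("slot",(251.7,171.6)),):print(n,atz(S,p,75))
E
python3 m1.py
```

```text
reader [ 569.88 -146.18   -0.01] [[ 0.19 -0.29]
 [-0.36  0.39]
 [-0.1  -0.2 ]
 [ 0.26  0.11]]
reader [ 572.87 -149.92   -0.04] [[-0.11 -0.96]
 [-0.03 -0.21]
 [ 0.14  1.08]]
reader [ 570.9  -146.6    -0.01] [[ 0.37 -0.65]
 [-0.18  0.07]
 [ 0.04 -0.53]
 [ 0.41 -0.26]
 [-0.28 -1.15]
 [-1.35 -0.22]
 [-0.02  0.88]]
tab tri (array([ 496.74, -145.48,  125.09]), np.float64(0.26886363423902077)) tab px (221.58333333333334, 196.75)
[array([ 537.42, -405.02,   34.  ]), array([ 552.29, -453.6 ,   34.  ]), array([ 492.58, -474.34,   34.  ]), array([ 473.56, -417.76,   34.  ])] [np.float64(50.80890703213775), np.float64(63.20507823491143), np.float64(59.689948763002334), np.float64(65.11507172306533)]
handle tri (array([ 516.26, -436.83,  125.22]), np.float64(4.983927585214353))
slot [ 528.41 -154.31   75.  ]
```

```bash
cat > d.py <<'E'
# python3 d.py x y z yaw : tool-frame shift/turn from measured pose to target (tool straight down)
import sys,numpy as np
from cell import arm
from scipy.spatial.transform import Rotation as R
s=arm.observe();p=np.array(s["position"]);r=R.from_euler("xyz",s["ee_rot"])
x,y,z,w=map(float,sys.argv[1:5])
t=R.from_euler("xyz",[np.pi,0,w])
print("t",(r.inv().apply(np.array([x,y,z])-p)).round(1),"a",(r.inv()*t).as_rotvec().round(3),"now",p.round(1),np.round(s["ee_rot"],3),s["time_s"],s["opening"])
E
python3 d.py 487 -146.5 180 -0.015
```

```text
t [ 424.6 -370.    51.3] a [ 0.    -0.     0.306] now [ 186.4 -622.7  231.4] [3.141 0.    0.291] 1.3 1.0002696968269942
```

```bash
python3 -m creep '[{"tx":40,"ty":-35,"claw":85},{"tx":80,"ty":-70,"claw":85},{"tx":120,"ty":-105,"az":0.08,"claw":85},{"tx":160,"ty":-140,"az":0.12,"claw":85},{"tx":200,"ty":-175,"az":0.16,"claw":85},{"tx":240,"ty":-210,"az":0.2,"claw":85},{"tx":280,"ty":-245,"az":0.25,"claw":85},{"tx":320,"ty":-280,"az":0.306,"claw":85},{"tx":360,"ty":-315,"az":0.306,"claw":85},{"tx":400,"ty":-350,"az":0.306,"claw":85},{"tx":425,"ty":-370,"az":0.306,"claw":85},{"tx":425,"ty":-370,"tz":30,"az":0.306,"claw":85},{"tx":425,"ty":-370,"tz":51,"az":0.306,"claw":85},{"tx":425,"ty":-370,"tz":51,"az":0.306,"claw":85}]' 30; python3 d.py 487 -146.5 106 -0.015
python3 - <<'E'
from h import *
for n in("side","top"):
    f=arm.grab_frame(n);i=f["img"][:,:,::-1]
    s=arm.observe();print(proj(f,s["position"]))
    cv2.imwrite(f"pics/{n}1.png",i)
a=cv2.imread("pics/side1.png")[100:220,190:320];b=cv2.imread("pics/top1.png")[130:230,170:290]
o=np.zeros((360,800,3),np.uint8);o[:,:390]=cv2.resize(a,None,fx=3,fy=3,interpolation=2);o[:340,392:800]=cv2.resize(b,(408,340),interpolation=2)
cv2.imwrite("pics/d.png",o)
E
```

```text
t [ 424.6 -370.   125.3] a [ 0.    -0.     0.306] now [ 186.4 -622.7  231.4] [3.141 0.    0.291] 1.3 1.0002696968269942
[[155.27252321 229.07028557]]
[[411.84143622 323.56109709]]schema error: expected keys ax, ay, az, tx, ty, tz, claw
```

View pics/d.png

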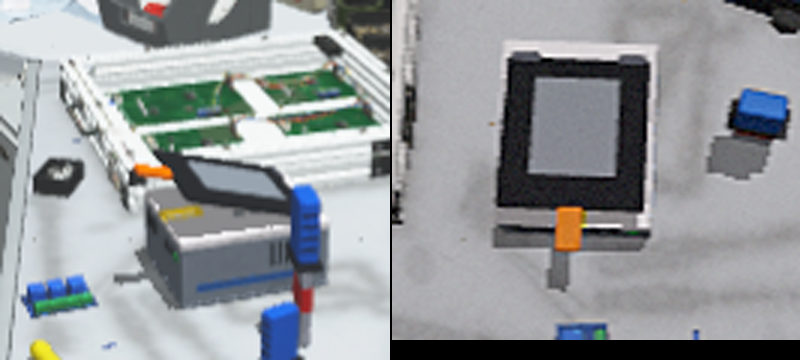

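The picture is unchanged: the move was refused because every row needs all seven keys. I'll retype it.

```bash
python3 -m creep '[{"ax":0,"ay":0,"az":0.03,"tx":40,"ty":-35,"tz":0,"claw":85},{"ax":0,"ay":0,"az":0.06,"tx":80,"ty":-70,"tz":0,"claw":85},{"ax":0,"ay":0,"az":0.1,"tx":120,"ty":-105,"tz":0,"claw":85},{"ax":0,"ay":0,"az":0.14,"tx":160,"ty":-140,"tz":0,"claw":85},{"ax":0,"ay":0,"az":0.18,"tx":200,"ty":-175,"tz":0,"claw":85},{"ax":0,"ay":0,"az":0.22,"tx":240,"ty":-210,"tz":0,"claw":85},{"ax":0,"ay":0,"az":0.26,"tx":280,"ty":-245,"tz":0,"claw":85},{"ax":0,"ay":0,"az":0.306,"tx":320,"ty":-280,"tz":0,"claw":85},{"ax":0,"ay":0,"az":0.306,"tx":360,"ty":-315,"tz":0,"claw":85},{"ax":0,"ay":0,"az":0.306,"tx":400,"ty":-350,"tz":0,"claw":85},{"ax":0,"ay":0,"az":0.306,"tx":425,"ty":-370,"tz":0,"claw":85},{"ax":0,"ay":0,"az":0.306,"tx":425,"ty":-370,"tz":30,"claw":85},{"ax":0,"ay":0,"az":0.306,"tx":425,"ty":-370,"tz":51,"claw":85},{"ax":0,"ay":0,"az":0.306,"tx":425,"ty":-370,"tz":51,"claw":85}]' 30; python3 d.py 487 -146.5 106 -0.015
python3 - <<'E'
from h import *
s=arm.observe()
for n in("side","top"):
    f=arm.grab_frame(n);i=f["img"][:,:,::-1]
    print(n,proj(f,s["position"]))
    cv2.imwrite(f"pics/{n}1.png",i)
a=cv2.imread("pics/side1.png")[100:220,190:320];b=cv2.imread("pics/top1.png")[130:230,170:290]
o=np.zeros((360,800,3),np.uint8);o[:,:390]=cv2.resize(a,None,fx=3,fy=3,interpolation=2);o[:340,392:800]=cv2.resize(b,(408,340),interpolation=2)
cv2.imwrite("pics/d2.png",o)
E
```

```text
time_s: 3.15
position: [486.2, -146.1, 179.0]
ee_rot: [-3.141, 0.003, -0.015]
ft_force: [0.4, 0.5, 0.9]
opening: 0.993
grip_force: 0.0
t [ 1.1  0.4 73. ] a [-0.001  0.003  0.   ] now [ 486.2 -146.1  179. ] [-3.141e+00  3.000e-03 -1.500e-02] 3.15 0.9934321920690721
side [[236.92815539 140.93456895]]
top [[220.37479922 198.49114509]]
```

View pics/d2.png

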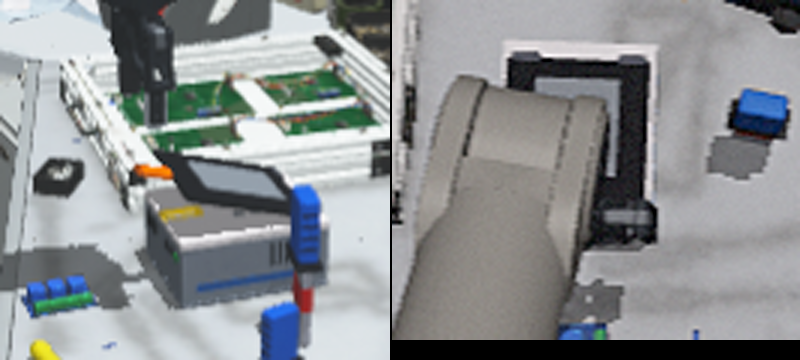

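The open fingers stand over the orange tab (side px 241,157), one on each side of it. Next is the descent and pinch.

```bash
python3 -m creep '[{"ax":0,"ay":0,"az":0,"tx":0,"ty":0,"tz":25,"claw":85},{"ax":0,"ay":0,"az":0,"tx":0,"ty":0,"tz":50,"claw":85},{"ax":0,"ay":0,"az":0,"tx":0,"ty":0,"tz":73,"claw":85},{"ax":0,"ay":0,"az":0,"tx":0,"ty":0,"tz":73,"claw":50},{"ax":0,"ay":0,"az":0,"tx":0,"ty":0,"tz":73,"claw":15},{"ax":0,"ay":0,"az":0,"tx":0,"ty":0,"tz":73,"claw":10},{"ax":0,"ay":0,"az":0,"tx":0,"ty":0,"tz":73,"claw":10},{"ax":0,"ay":0,"az":0,"tx":0,"ty":0,"tz":73,"claw":10},{"ax":0,"ay":0,"az":0,"tx":0,"ty":0,"tz":73,"claw":10},{"ax":0,"ay":0,"az":0,"tx":0,"ty":0,"tz":73,"claw":10}]' 30
```

```text
time_s: 4.5
position: [488.0, -147.2, 107.6]
ee_rot: [3.14, -0.001, -0.015]
ft_force: [1.1, -3.7, 2.2]
opening: 0.227
grip_force: 33.6
```

```bash
python3 -m creep '[{"ax":0,"ay":0,"az":0,"tx":3,"ty":0,"tz":-9,"claw":10},{"ax":0,"ay":0,"az":0,"tx":6.4,"ty":0,"tz":-18.2,"claw":10},{"ax":0,"ay":0,"az":0,"tx":10.5,"ty":0,"tz":-27,"claw":10},{"ax":0,"ay":0,"az":0,"tx":15.2,"ty":0,"tz":-35.7,"claw":10},{"ax":0,"ay":0,"az":0,"tx":20.4,"ty":0,"tz":-44,"claw":10},{"ax":0,"ay":0,"az":0,"tx":25.9,"ty":0,"tz":-52.1,"claw":10},{"ax":0,"ay":0,"az":0,"tx":32,"ty":0,"tz":-59.8,"claw":10},{"ax":0,"ay":0,"az":0,"tx":38.5,"ty":0,"tz":-67.1,"claw":10},{"ax":0,"ay":0,"az":0,"tx":45.5,"ty":0,"tz":-74,"claw":10},{"ax":0,"ay":0,"az":0,"tx":52.9,"ty":0,"tz":-80.5,"claw":10}]'
python3 -c "
from cell import arm;s=arm.observe();x,_,z=s['position'];import math;print(math.hypot(645-x,z+19-81),math.atan2(z+19-81,645-x))"
```

```text
time_s: 5.75
position: [538.2, -147.8, 187.0]
ee_rot: [3.141, 0.006, -0.016]
ft_force: [-1.8, -3.4, -5.5]
opening: 0.225
grip_force: 32.5
164.39798310870864 0.8640483129291779
```

```bash
python3 -m creep '[{"ax":0,"ay":0,"az":0,"tx":7.7,"ty":0,"tz":-6,"claw":10},{"ax":0,"ay":0,"az":0,"tx":15.8,"ty":0,"tz":-11.6,"claw":10},{"ax":0,"ay":0,"az":0,"tx":22.8,"ty":0,"tz":-15.8,"claw":10},{"ax":0,"ay":0,"az":0,"tx":30,"ty":0,"tz":-19.7,"claw":10},{"ax":0,"ay":0,"az":0,"tx":37.4,"ty":0,"tz":-23.2,"claw":10},{"ax":0,"ay":0,"az":0,"tx":44.9,"ty":0,"tz":-26.4,"claw":10},{"ax":0,"ay":0,"az":0,"tx":52.6,"ty":0,"tz":-29.2,"claw":10},{"ax":0,"ay":0,"az":0,"tx":60.4,"ty":0,"tz":-31.6,"claw":10},{"ax":0,"ay":0,"az":0,"tx":66.7,"ty":0,"tz":-33.2,"claw":10},{"ax":0,"ay":0,"az":0,"tx":66.7,"ty":0,"tz":-33.2,"claw":10},{"ax":0,"ay":0,"az":0,"tx":66.7,"ty":0,"tz":-33.2,"claw":10},{"ax":0,"ay":0,"az":0,"tx":66.7,"ty":0,"tz":-33.2,"claw":10},{"ax":0,"ay":0,"az":0,"tx":66.7,"ty":0,"tz":-33.2,"claw":10}]'
python3 -c "
from cell import arm;s=arm.observe();x,_,z=s['position'];import math;print(math.hypot(645-x,z+19-81),math.atan2(z+19-81,645-x))"
```

```text
time_s: 7.38
position: [605.7, -148.6, 220.9]
ee_rot: [3.141, 0.003, -0.016]
ft_force: [-3.2, -4.1, -0.6]
opening: 0.226
grip_force: 33.4
163.71894922770522 1.328383912956603
```

```bash
python3 -m creep '[{"ax":0,"ay":0,"az":0,"tx":0,"ty":0,"tz":0,"claw":40},{"ax":0,"ay":0,"az":0,"tx":0,"ty":0,"tz":0,"claw":60},{"ax":0,"ay":0,"az":0,"tx":0,"ty":0,"tz":0,"claw":60},{"ax":0,"ay":0,"az":0,"tx":0,"ty":0,"tz":-20,"claw":60},{"ax":0,"ay":0,"az":0,"tx":0,"ty":0,"tz":-45,"claw":60},{"ax":0,"ay":0,"az":0,"tx":0,"ty":0,"tz":-70,"claw":60},{"ax":0,"ay":0,"az":0,"tx":-35,"ty":25,"tz":-70,"claw":60},{"ax":0,"ay":0,"az":0,"tx":-70,"ty":65,"tz":-70,"claw":60},{"ax":0,"ay":0,"az":0,"tx":-90,"ty":110,"tz":-70,"claw":60},{"ax":0,"ay":0,"az":0,"tx":-90,"ty":155,"tz":-70,"claw":60},{"ax":0,"ay":0,"az":0,"tx":-90,"ty":200,"tz":-70,"claw":60},{"ax":0,"ay":0,"az":0,"tx":-90,"ty":245,"tz":-70,"claw":60},{"ax":0,"ay":0,"az":0,"tx":-90,"ty":250,"tz":-70,"claw":60},{"ax":0,"ay":0,"az":0,"tx":-90,"ty":250,"tz":-70,"claw":60}]'
python3 - <<'E'
from h import *
import pickle
F={n:arm.grab_frame(n) for n in("side","top")}
pickle.dump(F,open("f1.pkl","wb"))
for n,f in F.items():
    for l in("slot","coupon_grip","coupon","stand"): print(n,l,[(np.round(r["point"],1),round(r["p"],2)) for r in arm.spot_point(f,l)[:3]])
a=F["side"]["img"][:,:,::-1];b=F["top"]["img"][:,:,::-1]
z=lambda i,x,y,w,h,s:cv2.resize(i[y:y+h,x:x+w],(w*s,h*s),interpolation=cv2.INTER_CUBIC)
o=np.zeros((600,800,3),np.uint8)
o[:400,:400]=z(a,225,115,80,80,5)
o[:400,402:798]=z(b,195,140,66,66,6)[:400,:396][:400] if False else cv2.copyMakeBorder(z(b,195,140,66,66,6),0,4,0,0,0)
o[402:600,:400]=z(a,230,155,50,25,8)[:198]
o[402:600,402:802]=z(b,200,180,50,25,8)[:198,:398]
cv2.imwrite("pics/e.png",o)
E
```

```text
time_s: 9.12
position: [513.7, -396.1, 290.9]
ee_rot: [-3.14, -0.0, -0.015]
ft_force: [0.2, 0.6, -0.7]
opening: 0.702
grip_force: 0.0
side slot [(array([250.2, 168.9]), 0.9)]
side coupon_grip [(array([290.5, 174.1]), 0.93), (array([282.2, 209.7]), 0.78), (array([278.4, 284.9]), 0.29)]
side coupon [(array([290.7, 211.3]), 0.65), (array([282.3, 240.3]), 0.55)]
side stand [(array([282.7, 244.8]), 0.94)]
top slot [(array([223.2, 191.9]), 0.89)]
top coupon_grip [(array([279.9, 160.2]), 0.51)]
top coupon [(array([275.9, 168.2]), 0.53)]
top stand []
```

View pics/e.png

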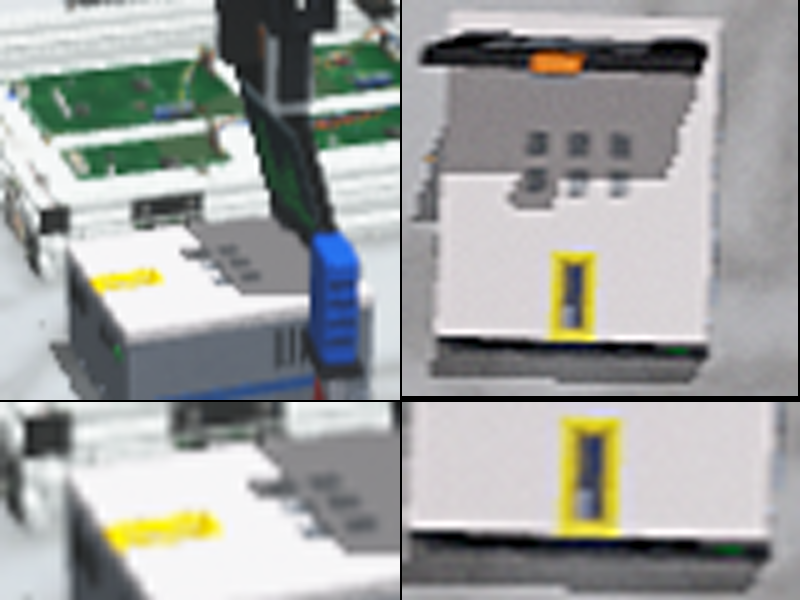

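The display stands up. The yellow slot frame is at side px about (250,171) and top px about (224,190). I'll measure the slot by colour centroid and refit the reader's yaw.

```bash
cat > m2.py <<'E'
from fit import *
import sys
F=pickle.load(open("f1.pkl","rb"));T,S=F["top"],F["side"]
def yel(f,x,y,w,h):
    hsv=cv2.cvtColor(np.ascontiguousarray(f["img"][y:y+h,x:x+w]),cv2.COLOR_RGB2HSV).astype(float)
    m=((hsv[...,0]>20)&(hsv[...,0]<35))*np.clip((hsv[...,1]-60)/120,0,1)
    v,u=np.nonzero(m);b=m[v,u];u0,v0=(u*b).sum()/b.sum()+x,(v*b).sum()/b.sum()+y
    mm=cv2.minAreaRect(np.argwhere(m>.5)[:,::-1].astype(np.float32)+np.float32([x,y]))
    return (u0,v0),mm
for n,f,b in(("top",T,(215,176,20,24)),("side",S,(236,160,30,18))):
    p,mm=yel(f,*b);print(n,np.array(p),mm,"at75",atz(f,p,75),"boxc",atz(f,mm[0],75))
    globals()[n]=p
print(tri(T,top,S,side))
t=lambda x,y:c(x-402,y,6,195,140); s=lambda x,y:c(x,y,5,225,115)
rt=[(T,(92,65,75),t(447,12)),(T,(92,-65,75),t(722,20)),(T,(-66,-65,75),t(711,338)),(T,(-66,65,75),t(437,335))]
rs=[(S,(-66,-65,75),s(128,333)),(S,(-66,65,75),s(69,247))]
for o in(rt,rt+rs):
    p,r=fit(o,[570,-147,0]);print(p,r.tolist(),"slot",Rz(p[2])@[-45,0,0]+[p[0],p[1],75])
E
python3 m2.py
```

```text
top [222.99 188.88] ((223.0, 189.0), (14.0, 6.0), 90.0) at75 [ 525.24 -145.49   75.  ] boxc [ 524.9  -145.52   75.  ]
side [249.65 170.58] ((249.61000061035156, 170.76998901367188), (3.111269950866699, 13.152186393737793), 81.8698959350586) at75 [ 524.68 -145.48   75.  ] boxc [ 524.15 -146.73   75.  ]
(array([ 524.98, -145.42,   74.96]), np.float64(0.5400993690673789))
[ 570.76 -147.01   -0.  ] [[0.4641933430046947, -0.18882210169769564], [-0.5667894358048784, -0.48209834872503166], [-0.039375212481559174, 0.5953771379964508], [0.14028174542673355, 0.06306265927327104]] slot [ 525.76 -147.01   75.  ]
[ 571.06 -147.38   -0.  ] [[0.6121552156153882, -0.29669169098647785], [-0.4209560364203071, -0.5655337070699886], [0.07791427254244354, 0.5085481135332941], [0.25974546980867785, -0.04896273699191056], [0.1600520869797606, -0.17163323918339302], [-0.7817866147712209, -0.8007051705551191]] slot [ 526.06 -147.35   75.  ]
```

```bash
cat > m3.py <<'E'
from fit import *
k=lambda x,y:c(x-400,y-400,5,303,176)
q=[k(445,465),k(527,442),k(562,543),k(466,573)]
m=[(32,28,34),(32,-28,34),(-32,-28,34),(-32,28,34)]
print("stand",*fit([(T,a,b) for a,b in zip(m,q)],[514,-437,.3]))
def blue(f,x,y,w,h):
    i=np.ascontiguousarray(f["img"][y:y+h,x:x+w]);hsv=cv2.cvtColor(i,cv2.COLOR_RGB2HSV)
    return ((hsv[...,0]>100)&(hsv[...,0]<125)&(hsv[...,1]>120)&(hsv[...,2]>60)).astype(np.uint8)
# silhouette fit of the handle (30x16, z 76..126) in both views
B=[(T,(318,184,18,20)),(S,(274,198,18,22))]
obs=[]
for f,b in B:
    k_=blue(f,*b);M=cv2.moments(k_,True)
    print("px",M["m00"],M["m10"]/M["m00"]+b[0],M["m01"]/M["m00"]+b[1]);obs.append((f,np.array([M["m10"]/M["m00"]+b[0],M["m01"]/M["m00"]+b[1]]),M["m00"]))
def pred(f,p):
    v=np.array([(sx*15,sy*8,z) for sx in(-1,1) for sy in(-1,1) for z in(76,126)])
    u=proj(f,v@Rz(p[2]).T+[p[0],p[1],0]);h=cv2.convexHull(u.astype(np.float32));M=cv2.moments(h)
    return np.array([M["m10"]/M["m00"],M["m01"]/M["m00"]]),M["m00"]
for sel in([0],[1],[0,1]):
    s=least_squares(lambda p:np.concatenate([pred(obs[i][0],[p[0],p[1],.3])[0]-obs[i][1] for i in sel]),[514,-437],x_scale=10,diff_step=1e-4)
    print(sel,s.x,s.fun,[pred(o[0],[*s.x,.3])[1] for o in obs])
E
python3 m3.py
```

```text
stand [ 513.96 -437.68    0.29] [[-1.09  0.18]
 [ 0.65 -0.07]
 [-0.27  0.49]
 [ 0.7  -0.6 ]]
px 74.0 327.3378378378378 193.24324324324326
px 222.0 283.0135135135135 210.3783783783784
[0] [ 515.91 -439.83] [0. 0.] [105.76430562511086, 266.1044556144625]
[1] [ 517.15 -438.97] [ 0. -0.] [105.7743625305593, 265.61394882109016]
[0, 1] [ 516.45 -439.72] [-0.04 -0.19 -0.15  0.19] [105.80072351614945, 265.9788970851805]
```

```bash
python3 d.py 515.5 -438.8 86 0.295
```

```text
t [  2.8  42.2 205.2] a [ 0.   -0.   -0.31] now [ 513.3 -396.5  291.2] [ 3.141 -0.    -0.015] 9.625 0.7011781525412304
```

```bash
python3 -m creep '[{"ax":0,"ay":0,"az":-0.15,"tx":1,"ty":20,"tz":10,"claw":60},{"ax":0,"ay":0,"az":-0.31,"tx":2.8,"ty":42.2,"tz":30,"claw":60},{"ax":0,"ay":0,"az":-0.31,"tx":2.8,"ty":42.2,"tz":70,"claw":60},{"ax":0,"ay":0,"az":-0.31,"tx":2.8,"ty":42.2,"tz":110,"claw":60},{"ax":0,"ay":0,"az":-0.31,"tx":2.8,"ty":42.2,"tz":150,"claw":60},{"ax":0,"ay":0,"az":-0.31,"tx":2.8,"ty":42.2,"tz":180,"claw":60},{"ax":0,"ay":0,"az":-0.31,"tx":2.8,"ty":42.2,"tz":200,"claw":60},{"ax":0,"ay":0,"az":-0.31,"tx":2.8,"ty":42.2,"tz":205.2,"claw":60},{"ax":0,"ay":0,"az":-0.31,"tx":2.8,"ty":42.2,"tz":205.2,"claw":60}]'
python3 - <<'E'
from h import *
import pickle
F={n:arm.grab_frame(n) for n in("side","top")};pickle.dump(F,open("f2.pkl","wb"))
a=F["side"]["img"][:,:,::-1];b=F["top"]["img"][:,:,::-1]
z=lambda i,x,y,w,h,s:cv2.resize(i[y:y+h,x:x+w],(w*s,h*s),interpolation=cv2.INTER_CUBIC)
cv2.imwrite("pics/g.png",np.hstack([z(a,250,170,66,80,6),z(b,295,155,66,80,6)]))
E
```

```text
time_s: 10.75
position: [515.9, -439.4, 86.5]
ee_rot: [3.141, -0.001, 0.295]
ft_force: [-0.3, 0.6, -0.2]
opening: 0.701
grip_force: 0.0
```

View pics/g.png

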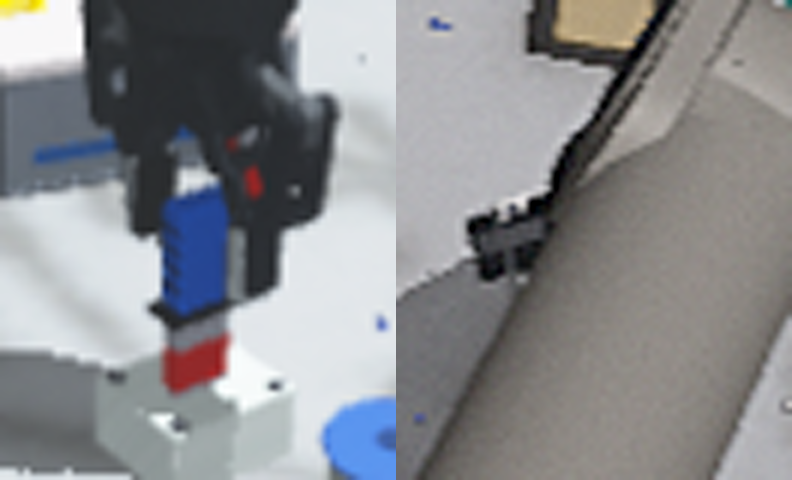

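The handle sits between the two open fingers (side px about 283,211), with the finger tips just above the flange. Closing now.

```bash
python3 -m creep '[{"ax":0,"ay":0,"az":0,"tx":0,"ty":0,"tz":0,"claw":30},{"ax":0,"ay":0,"az":0,"tx":0,"ty":0,"tz":0,"claw":20},{"ax":0,"ay":0,"az":0,"tx":0,"ty":0,"tz":0,"claw":12},{"ax":0,"ay":0,"az":0,"tx":0,"ty":0,"tz":0,"claw":8},{"ax":0,"ay":0,"az":0,"tx":0,"ty":0,"tz":0,"claw":8},{"ax":0,"ay":0,"az":0,"tx":0,"ty":0,"tz":0,"claw":8},{"ax":0,"ay":0,"az":0,"tx":0,"ty":0,"tz":0,"claw":8}]' 60
```

```text
time_s: 11.72
position: [515.9, -439.6, 86.5]
ee_rot: [3.14, -0.001, 0.295]
ft_force: [0.8, -0.8, 4.0]
opening: 0.178
grip_force: 59.3
```

```bash
python3 -m creep '[{"ax":0,"ay":0,"az":0,"tx":0,"ty":0,"tz":-8,"claw":8},{"ax":0,"ay":0,"az":0,"tx":0,"ty":0,"tz":-16,"claw":8},{"ax":0,"ay":0,"az":0,"tx":0,"ty":0,"tz":-26,"claw":8},{"ax":0,"ay":0,"az":0,"tx":0,"ty":0,"tz":-40,"claw":8},{"ax":0,"ay":0,"az":0,"tx":0,"ty":0,"tz":-60,"claw":8},{"ax":0,"ay":0,"az":0,"tx":0,"ty":0,"tz":-80,"claw":8},{"ax":0,"ay":0,"az":0,"tx":0,"ty":0,"tz":-100,"claw":8},{"ax":0,"ay":0,"az":0,"tx":0,"ty":0,"tz":-115,"claw":8},{"ax":0,"ay":0,"az":0,"tx":0,"ty":0,"tz":-120,"claw":8},{"ax":0,"ay":0,"az":0,"tx":0,"ty":0,"tz":-120,"claw":8}]'
python3 d.py 520 -147 206 -0.007
```

```text
time_s: 12.98
position: [515.3, -439.0, 205.9]
ee_rot: [3.142, 0.0, 0.295]
ft_force: [-0.0, 0.0, -1.7]
opening: 0.182
grip_force: 59.0
t [ 8.930e+01 -2.781e+02 -2.000e-01] a [0.    0.    0.302] now [ 515.3 -439.   205.9] [3.142 0.    0.295] 12.975 0.1821742644165728
```

```bash
python3 -m creep '[{"ax":0,"ay":0,"az":0,"tx":0,"ty":-25,"tz":0,"claw":8},{"ax":0,"ay":0,"az":0.05,"tx":5,"ty":-60,"tz":0,"claw":8},{"ax":0,"ay":0,"az":0.1,"tx":15,"ty":-100,"tz":0,"claw":8},{"ax":0,"ay":0,"az":0.15,"tx":28,"ty":-140,"tz":0,"claw":8},{"ax":0,"ay":0,"az":0.2,"tx":41,"ty":-180,"tz":0,"claw":8},{"ax":0,"ay":0,"az":0.25,"tx":60,"ty":-220,"tz":0,"claw":8},{"ax":0,"ay":0,"az":0.302,"tx":78,"ty":-255,"tz":0,"claw":8},{"ax":0,"ay":0,"az":0.302,"tx":86,"ty":-272,"tz":0,"claw":8},{"ax":0,"ay":0,"az":0.302,"tx":89.3,"ty":-278,"tz":0,"claw":8},{"ax":0,"ay":0,"az":0.302,"tx":89.3,"ty":-278,"tz":0,"claw":8},{"ax":0,"ay":0,"az":0.302,"tx":89.3,"ty":-278,"tz":0,"claw":8},{"ax":0,"ay":0,"az":0.302,"tx":89.3,"ty":-278,"tz":0,"claw":8}]'
python3 - <<'E'
from h import *
import pickle
F={n:arm.grab_frame(n) for n in("side","top")};pickle.dump(F,open("f3.pkl","wb"))
for n,f in F.items():
    for l in("slot","coupon_grip","coupon"): print(n,l,[(np.round(r["point"],1),round(r["p"],2)) for r in arm.spot_point(f,l)[:3]])
a=F["side"]["img"][:,:,::-1];b=F["top"]["img"][:,:,::-1]
z=lambda i,x,y,w,h,s:cv2.resize(i[y:y+h,x:x+w],(w*s,h*s),interpolation=cv2.INTER_CUBIC)
cv2.imwrite("pics/i.png",np.hstack([z(a,222,120,56,74,8),z(b,195,140,56,74,6).repeat(1,0) if 0 else cv2.resize(b[140:214,195:251],(330,592),interpolation=2)]))
p=arm.observe()["position"]
print(p,proj(F["side"],[[p[0],p[1],p[2]-80],[p[0]-14,p[1],p[2]-80],[p[0]+14,p[1],p[2]-80],[p[0],p[1],p[2]-14]]))
E
```

```text
time_s: 14.48
position: [519.8, -148.4, 205.7]
ee_rot: [3.141, 0.0, -0.009]
ft_force: [0.0, -0.1, -1.5]
opening: 0.181
grip_force: 59.0
side slot [(array([249.9, 172.6]), 0.93)]
side coupon_grip [(array([289.4, 173.3]), 0.92), (array([246.3, 124.3]), 0.57)]
side coupon [(array([247. , 156.4]), 0.72), (array([290.6, 215. ]), 0.67)]
top slot [(array([225.4, 188.7]), 0.63)]
top coupon_grip [(array([279. , 162.2]), 0.62)]
top coupon [(array([277.7, 167.3]), 0.47)]
[ 520.08055883 -147.10137809  205.81509859] [[248.18774424 155.91982299]
 [243.76394228 156.55798821]
 [252.58663558 155.2859389 ]
 [247.92254259 135.55886269]]
```

View pics/i.png

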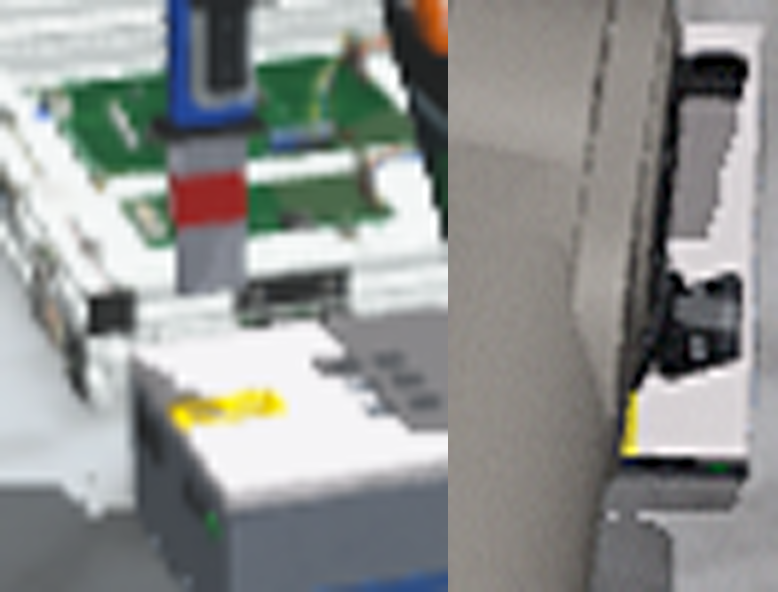

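In the side picture the coupon hangs upright, with its tip at about (248.3,156), matching the pose predicted from the robot to within 1 px. The slot frame is at about (250,171). Next I move over the slot and lower to just above its mouth.

```bash
python3 -m creep '[{"ax":0,"ay":0,"az":0,"tx":5.4,"ty":0,"tz":0,"claw":8},{"ax":0,"ay":0,"az":0,"tx":5.4,"ty":0,"tz":20,"claw":8},{"ax":0,"ay":0,"az":0,"tx":5.4,"ty":0,"tz":40,"claw":8},{"ax":0,"ay":0,"az":0,"tx":5.4,"ty":0,"tz":46,"claw":8},{"ax":0,"ay":0,"az":0,"tx":5.4,"ty":0,"tz":46,"claw":8},{"ax":0,"ay":0,"az":0,"tx":5.4,"ty":0,"tz":46,"claw":8},{"ax":0,"ay":0,"az":0,"tx":5.4,"ty":0,"tz":46,"claw":8}]'
python3 - <<'E'
from h import *
import pickle
F={n:arm.grab_frame(n) for n in("side","top")};pickle.dump(F,open("f4.pkl","wb"))
a=F["side"]["img"][:,:,::-1];b=F["top"]["img"][:,:,::-1]
z=lambda i,x,y,w,h,s:cv2.resize(i[y:y+h,x:x+w],(w*s,h*s),interpolation=cv2.INTER_CUBIC)
cv2.imwrite("pics/j.png",np.hstack([z(a,230,140,40,50,12),z(b,210,165,26,50,12)]))
p=arm.observe()["position"]
print(p,proj(F["side"],[[p[0],p[1],p[2]-80],[p[0]-14,p[1],p[2]-80],[p[0]+14,p[1],p[2]-80]]))
E
python3 d.py 525.4 -147 140 -0.01
```

```text
time_s: 15.75
position: [526.1, -147.2, 160.6]
ee_rot: [3.141, -0.002, -0.007]
ft_force: [-0.0, -0.3, -0.5]
opening: 0.182
grip_force: 58.9
[ 525.76638348 -147.23072736  160.32387286] [[250.14206553 169.2047508 ]
 [245.79413424 169.86990108]
 [254.46585843 168.54366032]]
t [-0.4 -0.2 20.3] a [ 0.    -0.001  0.003] now [ 525.8 -147.2  160.3] [ 3.141e+00 -1.000e-03 -7.000e-03] 15.85 0.17697489397311997
```

View pics/j.png

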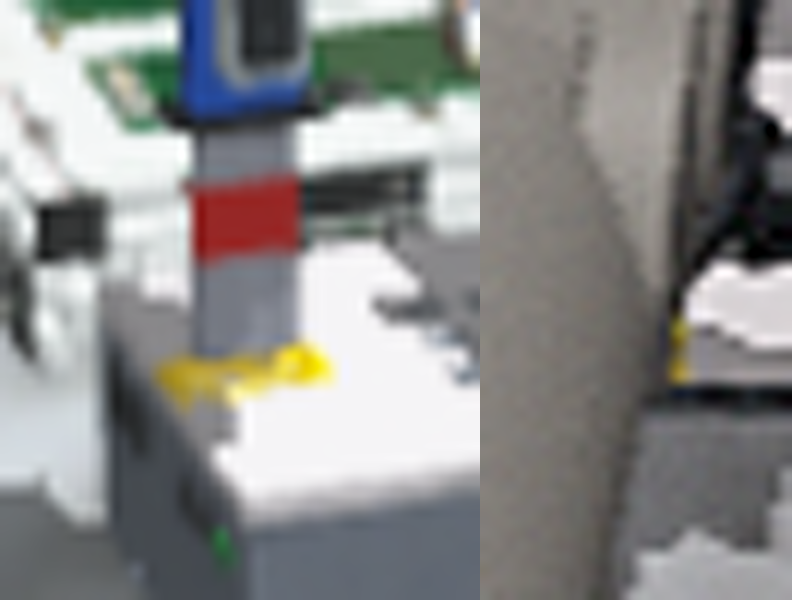

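The blade (crop columns 195–300) stands centred over the yellow frame (160–330), about 1 mm too far in +x. I'll lower it gently with a small correction.

```bash
python3 -m creep '[{"ax":0,"ay":0,"az":0.002,"tx":-0.6,"ty":0,"tz":3,"claw":8},{"ax":0,"ay":0,"az":0.002,"tx":-0.6,"ty":0,"tz":6,"claw":8},{"ax":0,"ay":0,"az":0.002,"tx":-0.6,"ty":0,"tz":9,"claw":8},{"ax":0,"ay":0,"az":0.002,"tx":-0.6,"ty":0,"tz":12,"claw":8},{"ax":0,"ay":0,"az":0.002,"tx":-0.6,"ty":0,"tz":14,"claw":8},{"ax":0,"ay":0,"az":0.002,"tx":-0.6,"ty":0,"tz":14,"claw":8},{"ax":0,"ay":0,"az":0.002,"tx":-0.6,"ty":0,"tz":14,"claw":8}]'
```

```text
time_s: 16.73
position: [525.2, -147.1, 145.9]
ee_rot: [3.142, -0.001, -0.009]
ft_force: [0.7, -0.2, -1.2]
opening: 0.181
grip_force: 59.0
```

```bash
python3 -m creep '[{"ax":0,"ay":0,"az":0,"tx":0,"ty":0,"tz":3,"claw":8},{"ax":0,"ay":0,"az":0,"tx":0,"ty":0,"tz":6,"claw":8},{"ax":0,"ay":0,"az":0,"tx":0,"ty":0,"tz":9,"claw":8},{"ax":0,"ay":0,"az":0,"tx":0,"ty":0,"tz":12,"claw":8},{"ax":0,"ay":0,"az":0,"tx":0,"ty":0,"tz":12,"claw":8},{"ax":0,"ay":0,"az":0,"tx":0,"ty":0,"tz":12,"claw":8}]'
```

```text
time_s: 17.48
position: [525.1, -147.1, 133.7]
ee_rot: [3.142, -0.001, -0.009]
ft_force: [3.6, 0.7, -2.5]
opening: 0.177
grip_force: 58.8
```

```bash
python3 -m creep '[{"ax":0,"ay":0,"az":0,"tx":0.7,"ty":0,"tz":0,"claw":8},{"ax":0,"ay":0,"az":0,"tx":0.7,"ty":0,"tz":3,"claw":8},{"ax":0,"ay":0,"az":0,"tx":0.7,"ty":0,"tz":6,"claw":8},{"ax":0,"ay":0,"az":0,"tx":0.7,"ty":0,"tz":9,"claw":8},{"ax":0,"ay":0,"az":0,"tx":0.7,"ty":0,"tz":12,"claw":8},{"ax":0,"ay":0,"az":0,"tx":0.7,"ty":0,"tz":15,"claw":8},{"ax":0,"ay":0,"az":0,"tx":0.7,"ty":0,"tz":18,"claw":8},{"ax":0,"ay":0,"az":0,"tx":0.7,"ty":0,"tz":18,"claw":8},{"ax":0,"ay":0,"az":0,"tx":0.7,"ty":0,"tz":18,"claw":8},{"ax":0,"ay":0,"az":0,"tx":0.7,"ty":0,"tz":18,"claw":8}]'
python3 - <<'E'
from h import *
F=arm.grab_frame("side");a=F["img"][:,:,::-1]
cv2.imwrite("pics/k.png",cv2.resize(a[110:190,225:305],None,fx=7,fy=7,interpolation=2))
s=arm.observe();print(s["position"],s["ft_force"],s["ft_torque"],s["qvel"])
E
```

```text
time_s: 18.73
position: [525.4, -147.1, 115.8]
ee_rot: [3.142, 0.0, -0.009]
ft_force: [0.7, 0.3, -2.1]
opening: 0.182
grip_force: 58.9
[ 525.41511849 -147.1282295   115.78565673] [ 1.72855866 -0.14515052 -1.05176021] [ 0.05055491 -0.21295774  0.0098966 ] [-0.00030274 -0.0011342  -0.00019986 -0.00038376 -0.0008107   0.00193924
 -0.0004816 ]
```

View pics/k.png

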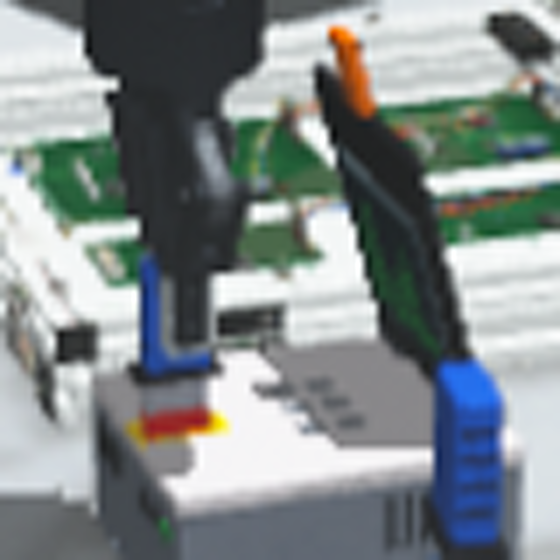

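The blade is in the slot with the mouth inside the red band (side px about 250,170). The flange is well off the deck, the display still stands up, and the side forces are under 2 N. Handing in.

```bash
python3 -c "
from cell import arm
print(arm.close_job())"
```

```text
the job is handed in; nothing more can be done
None
```

I handed the job in (no verdict came back): the display stands at about 76 degrees, and the coupon is held in the grip about 40 mm into the slot, with the mouth in the red band and the flange off the deck.

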